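# Unlock the cone stand and hold it up level

## Task

The wooden stand with the three ceramic cone holders is locked in its dock on the counter. Slide the black grip of the transport lock all the way to its stop at the green end and leave it there, then take the stand by the dark wooden bar on top, lift it straight up until it is at least 10 cm clear of the dock, and finish while still holding it there above the dock, still and level, with all three holders seated in their holes. Do not tip the stand on the way, and leave the jar, cup, shaker, bottle and scoop where they are.

Things in the scene. Friction and masses are not known exactly. Their poses are not given: they have to be found in the camera images.
- dock: Steel dock plate fixed to the counter, 12 mm thick, x -165 to 105, y -115 to 115 mm, with 6 mm high brass lips beside the stand (3 mm play or more). Origin: on the counter under the centre of the docked stand; x from the lock to the stand, y along the lock's travel (red end -y, green end +y), z up. Turned at most 0.5 rad, so that the lock is on the robot's side and green on the robot's left.
- lock (a joint): Transport lock slide, m: 0 to 0.010 at the start (locked), 0.060 at its stop at the green end. Moves along the dock's +y, to the left as seen from the robot; 2.5 N friction, stays where it is left. Its brass tongue lies over a steel tab at the front of the stand's base and holds the stand down until the slide is beyond 0.047.
- lock_grip (a point): Centre of the top of the lock's black upright grip, 16 mm (dock y) x 26 mm (dock x) x 29 mm high, on the flat brass slide; top 61 mm, brass 32 mm above the counter. At dock x = -138 mm, y = -30 mm + joint value. The stand's top board begins at dock x = -90 mm (top 96 mm above the counter); red and green end blocks, tops 32 mm above the counter, at dock y = -80 and +80 mm.
- stand: Loose wooden stand (0.32 kg, about 0.6 kg with holders): base board 160 x 170 x 12 mm, top board 180 x 176 mm with three round holes, its top 84 mm above the base's underside, and a central post with a dark carrying bar on top. Origin: centre of the underside; axes as the dock's; docked, it is 12 mm above the counter at the dock's origin.
- stand_grip (a point): Centre of the dark wooden carrying bar, 64 mm long (stand x) x 26 mm wide (stand y) x 34 mm high; 147 mm above the stand's underside (159 mm above the counter when docked, bar from 142 to 176 mm). On the vertical line through the stand's centre of mass within a few mm.
- slot0 (a point): Centre of the stand's hole at stand (60, 0) mm, at the top face of the top board; hole diameter 42 mm.
- slot1 (a point): As slot0, at stand (-30, 52) mm.
- slot2 (a point): As slot0, at stand (-30, -52) mm.
- holder0: Loose ceramic cone holder (about 100 g, mass varies): white open cup 54 mm wide and 26 mm high whose flat underside rests on the top board, above a brown waffle cone 66 mm long hanging through slot0 with 1.5 mm play. Origin: on its axis at the cup's underside, so at slot0 when seated; z up.
- holder1: Loose ceramic cone holder (about 100 g, mass varies): white open cup 54 mm wide and 26 mm high whose flat underside rests on the top board, above a brown waffle cone 66 mm long hanging through slot1 with 1.5 mm play. Origin: on its axis at the cup's underside, so at slot1 when seated; z up.
- holder2: Loose ceramic cone holder (about 100 g, mass varies): white open cup 54 mm wide and 26 mm high whose flat underside rests on the top board, above a brown waffle cone 66 mm long hanging through slot2 with 1.5 mm play. Origin: on its axis at the cup's underside, so at slot2 when seated; z up.
- cherry_jar: Cut glass cherry jar with glass stopper, 90 mm wide, 142 mm high; origin at the centre of its underside. To be left alone.
- cup: White porcelain cup with handle, 82 mm wide, 70 mm high; origin at the centre of its underside. To be left alone.
- shaker: Clear sprinkle shaker with steel top, 62 mm wide, 116 mm high; origin at the centre of its underside. To be left alone.
- syrup: Amber syrup bottle, 68 mm wide, 170 mm high; origin at the centre of its underside. To be left alone.
- scoop: Nickel ice cream scoop with trigger lying along its x axis, from -125 to +101 mm, 54 mm wide, 42 mm high. Origin on the counter. To be left alone.

How it is judged:
By the outcome, as a careful person would: the job done as asked, in the order asked, and still so for the second after the job is handed in, while the arm keeps its last pose, push and grip.
It also fails if it takes over 45 s, if anything falls off the work surface, if the arm or the gripper's body presses on something with over 40 N, if the wrist force passes 120 N, or if a joint passes its speed limit or range.

## Robot

A 7-joint arm with a two-finger parallel gripper is mounted at the origin on the work surface. World frame = base frame: x ahead of the robot, y to its left, z up, the work surface at z = 0. Lengths are in m, angles in rad, forces in N, time in s.
With the tool pointing down it reaches from about 0.4 to 0.85 m from the base axis. Payload 4.5 kg.
Tool frame: the origin (TCP) lies at the very end of the fingers, on their centre line; the grasp point (between the pads) lies 19 mm behind it (r.grip_depth is the z of the grasp point in the tool frame, in m); z points along the fingers, y is the line along which they close (so a half turn about z gives the same grasp; the last joint's range is limited). The gripper opens to 88 mm and grips with 3 to 60 N. Pads are 18 mm wide; open, the fingers measure 123 mm over their backs; the gripper's body (75 mm by 187 mm) begins 45 mm behind the grasp point.
Start: joints at [-1.085, 0.689, -0.195, 1.565, 0.157, 0.902, -0.215], TCP at [0.273, 0.562, 0.239] pointing down, gripper open.
Joint ranges: [-3.01, 3.01], [-0.46, 2.08], [-1.47, 1.51], [0.13, 2.56], [-1, 4.14], [0.04, 2.09], [-2.66, 2.66]. Speed limits (rad/s): [2.57, 2.57, 3.14, 3.14, 3.14, 3.14, 3.14].

## Interface

Orientations are given as a unit quaternion [x, y, z, w].
In Python, from plant import r, camrig, finish_job gives the robot as it stands (r), with the cameras (camrig) and the job as plain functions.
- The arm moves only by the tool tcp_steps, called after "Call:" as name([rows], argument=value, ...), one row to a line, values as JSON. Schema: {"type":"object","properties":{"deltas":{"type":"array","items":{"type":"object","properties":{"jaw":{"type":"number"},"trans":{"type":"array","items":{"type":"number"},"minItems":3,"maxItems":3},"turn_vec":{"type":"array","items":{"type":"number"},"minItems":3,"maxItems":3}},"additionalProperties":false,"required":["jaw"]},"minItems":1,"maxItems":10},"force":{"type":"number"},"only":{"type":"string"},"quiet":{"type":"boolean"},"lines":{"type":"string"}},"required":["deltas"],"additionalProperties":false}. deltas is a list of rows, 1 to 10 of them, each an object with the fields jaw (the opening from 0.0 (shut) to 1.0 (fully open)), trans (a list: dx, dy, dz in fractions of the full range, 1 being 50 cm), turn_vec (a list: a rotation vector rx, ry, rz in fractions of the full range, 1 being 45 degrees); a field left out counts as zero (the opening has to be given); each row is the pose to reach, as a shift and turn from the pose commanded when the call began, along the tool's axes at that moment; what a row does not reach only later rows make up. A row lasts 1/10 s, in which the tool goes at most 0.05 m and 0.15 rad, less where a joint would pass 70% of its speed; a pose out of reach is approached as far as the arm can. The fingers move at their own pace and stop on an object; force is the grip in N (left out, the last holds). Time passes only in rows, so rows that do not move let the fingers close. The tool returns the time, the measured TCP pose, the force, the opening and the grip force at its end. only (a regular expression) keeps the lines of the reply that match it, lines (a string "A,B") keeps lines A to B, and quiet returns only ok. Shift and turn numbers lie between -1 and 1, and a call with a number outside is refused. Input that does not fit is refused with a message, and nothing moves.
- r.get_state(): the state, without advancing time (a new reading comes with each control period).
- camrig.snapshot(name): name is "scene" or "top" or "wrist"; returns the picture (400x640x3 uint8, red, green, blue); there is no depth.
- camrig.camera_params(name): a dict with "fx", "fy", "cx", "cy" (pixels), "k1" (the pictures are not rectified: a ray, as slopes to the right and down, at radius r is drawn at 1 + k1 r^2 times it, then the intrinsics apply), "rvec" (rotation vector, rad) and "tvec" (3), from world to camera coordinates, as OpenCV has them. Camera axes: x right, y down, z forward; pixel columns grow to the right and rows downward; lengths in m; the calibration is good to about 2 mm. A picture is of the moment at which its call begins: read the wrist's pose just before it. camera_params takes no time and is no camera call; for the wrist camera it gives the pose at the moment of the call.
- finish_job(): hands the job in; it is judged then, once.
The state is a dict: "clock": time; "q": joint angles; "qd": joint speeds; "joint_torque": joint torques, N m; "tool_pos": TCP position; "eef_rot": TCP orientation; "contact_force": force on the tool from outside, world axes, zero at the start; "moment": the same for the moment, N m; "opening": opening from 0.0 (shut) to 1.0 (fully open); "finger_force": force on a finger pad.
Only numpy, scipy, OpenCV 4.12 (cv2) and the standard library are available. Lean on these libraries where they do the work, as an engineer would, in place of code of your own. Each camera call takes 0.05 s, during which the arm holds its last target. There are 200 camera calls.

## Working session

There is one attempt and no reset: what is moved stays moved. The work goes in short steps, Python scripts to look and compute and a tool call to move; the robot and the scene stay as the last step left them, time stands still between calls to the robot, and variables do not carry over. Pictures are saved under pics/ and viewed, at most 10 in all, crops included, and the job is handed in when it is done.

```bash
ls; mkdir -p pics; python3 - <<'E'
from plant import r, camrig, finish_job
import cv2,numpy as np
s=r.get_state();print(s['clock'],s['tool_pos'],s['eef_rot'],s['opening'])
for n in("scene","top"):
    im=camrig.snapshot(n);cv2.imwrite(f"pics/{n}0.png",im[:,:,::-1]);print(n,camrig.camera_params(n))
E
```

```text
pics
plant.py
0.0 [0.27264455 0.56168748 0.23792057] [ 2.23945568e-01  9.74601223e-01 -9.07544164e-04 -1.24146069e-04] 1.00198945776223
scene {'fx': 411.27515018074916, 'fy': 411.27515018074916, 'cx': 320.8600756553679, 'cy': 199.98438238276225, 'k1': 0.016723970137086156, 'rvec': array([ 2.08577551,  1.39606823, -0.50311545]), 'tvec': array([-0.18361037, -0.28430867,  1.7311986 ])}
top {'fx': 364.6849716244082, 'fy': 364.6849716244082, 'cx': 317.86560767948595, 'cy': 201.98655434269912, 'k1': -0.06559009569717596, 'rvec': array([ 2.11231575, -2.16454386,  0.15762862]), 'tvec': array([0.02055674, 0.50686908, 0.99505899])}
```

View pics/top0.png

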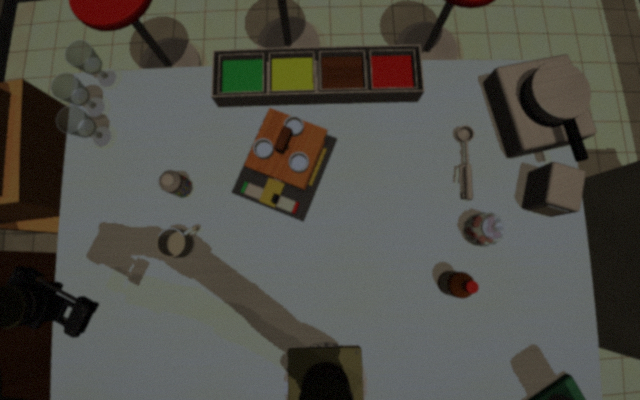

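View pics/scene0.png

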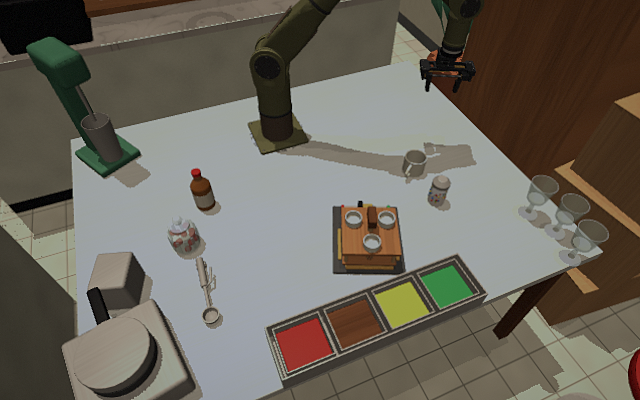

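The top view shows the docked stand around (285,150), with the green block near (250,187), the red block near (295,208) and the black grip near (275,198). The three cups are near (294,126), (263,148) and (299,161), and the jar, cup, shaker, bottle and scoop are all well away from the dock.

```bash
cat > h.py <<'E'
import numpy as np,cv2
from scipy.spatial.transform import Rotation as R
def cam(p):
    return np.array([[p['fx'],0,p['cx']],[0,p['fy'],p['cy']],[0,0,1]]),np.array([p['k1'],0,0,0,0.])
def cast(p,uv,z):
    K,d=cam(p);n=cv2.undistortPoints(np.array(uv,float).reshape(-1,1,2),K,d)[:,0]
    M=R.from_rotvec(p['rvec']).as_matrix();C=-M.T@p['tvec']
    v=np.c_[n,np.ones(len(n))]@M
    return C+v*((z-C[2])/v[:,2])[:,None]
def proj(p,X):
    K,d=cam(p);return cv2.projectPoints(np.array(X,float).reshape(-1,1,3),p['rvec'],p['tvec'],K,d)[0][:,0]
def blobs(m,amin=8):
    n,l,s,c=cv2.connectedComponentsWithStats(m.astype(np.uint8));return [(s[i,4],c[i]) for i in range(1,n) if s[i,4]>=amin]
E
python3 - <<'E'
from plant import r, camrig, finish_job
from h import *
im=cv2.imread('pics/top0.png');p=camrig.camera_params('top')
hsv=cv2.cvtColor(im,cv2.COLOR_BGR2HSV).astype(int);H,S,V=hsv[...,0],hsv[...,1],hsv[...,2]
roi=np.zeros(H.shape,bool);roi[105:225,228:342]=1
for n,m,z in(('green',(H>40)&(H<90)&(S>90)&(V>40),.032),('red',((H<6)|(H>172))&(S>130)&(V>60),.032),('white',(S<70)&(V>95),.122)):
    for a,c in blobs(m&roi): print(n,a,c.round(1),cast(p,[c],z)[0].round(4))
c=cv2.resize(im[105:225,228:342],None,fx=5,fy=5,interpolation=cv2.INTER_CUBIC);cv2.imwrite('pics/crop.png',cv2.convertScaleAbs(c,alpha=1.5))
E
```

```text
green 51 [243.6 186.7] [0.5584 0.2214 0.032 ]
red 37 [295.1 207.2] [0.4949 0.0734 0.032 ]
white 6114 [284.4 165.9] [0.5934 0.0943 0.122 ]
white 111 [294.8 125.8] [0.7043 0.0652 0.122 ]
white 154 [263.6 149.1] [0.6413 0.1495 0.122 ]
white 164 [298.6 162.8] [0.6007 0.0564 0.122 ]
white 115 [253.6 190.9] [0.5282 0.1758 0.122 ]
white 121 [285.8 203.7] [0.492  0.0915 0.122 ]
```

View pics/crop.png

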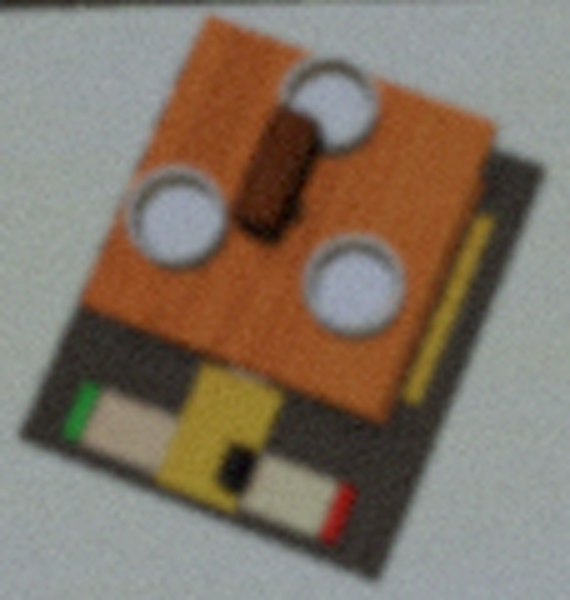

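The crop puts the grip at crop (238,467), which is image (275.6,198.4), and the bar top at crop (279,175), or (283.8,140). The block spacing comes out at 161 mm against the given 160. Next I work out the dock pose and the offsets.

```bash
cat >> h.py <<'E'
def to_tool(s,P,yaw):  # shift and turn in tool axes to reach TCP P, tool down, tool y along dock y
    T=R.from_quat(s['eef_rot']);y=np.array([-np.sin(yaw),np.cos(yaw),0]);z=np.array([0,0,-1.])
    G=R.from_matrix(np.c_[np.cross(y,z),y,z])
    return T.inv().apply(np.array(P)-s['tool_pos']).round(4),(T.inv()*G).as_rotvec().round(4)
E
python3 - <<'E'
from plant import r, camrig, finish_job
from h import *
p=camrig.camera_params('top')
g,rd=cast(p,[[243.6,186.7],[295.1,207.2]],.032)
y=(g-rd)[:2];yaw=np.arctan2(-y[0],y[1]);x=np.array([np.cos(yaw),np.sin(yaw)]);y=np.array([-x[1],x[0]])
mid=(g+rd)[:2]/2;O=mid+.138*x
print('yaw',yaw,'O',O)
# cup outlines from crop circles (outer rim) at rim height
cu=np.array([[330,105],[178,217],[353,285]])/5+[228,105]
C=cast(p,cu-.4,.12)[:,:2];print('cups',C.round(4),'mean',C.mean(0),'yaw12',np.arctan2(*(C[1]-C[2])*[-1,1]))
bar=cast(p,[[283.3,139.6]],.17)[0];print('bar',bar)
gr=cast(p,[[275.2,198]],.058)[0][:2];print('grip',gr,'dock',(gr-O)@x,(gr-O)@y)
s=r.get_state();print(to_tool(s,[*gr,.2],yaw))
E
```

```text
yaw -0.4047986078460298 O [0.6534639  0.09312431]
cups [[0.7057 0.0685]
 [0.6449 0.151 ]
 [0.6047 0.0575]] mean [0.65176047 0.09234583] yaw12 -0.40654873833976296
bar [0.64996786 0.09180043 0.17      ]
grip [0.51853699 0.12695197] dock -0.1373448223588259 -0.022044985863949648
(array([-0.411 , -0.2839,  0.0385]), array([-0.0016,  0.0001, -0.0468]))
```

The rows are not in the units I measure in: shifts go in shares of 50 cm and turns go in shares of 45 degrees. I convert before sending: -0.411 m / 0.5 = -0.822, -0.05 m / 0.5 = -0.1, -0.047 rad / 0.7854 = -0.0598.

Call:
tcp_steps([
  {"jaw":1, "trans":[-0.06, -0.04, 0], "turn_vec":[0, 0, -0.0127]},
  {"jaw":1, "trans":[-0.14, -0.1, 0], "turn_vec":[0, 0, -0.0255]},
  {"jaw":1, "trans":[-0.22, -0.16, 0], "turn_vec":[0, 0, -0.0382]},
  {"jaw":1, "trans":[-0.32, -0.22, 0], "turn_vec":[0, 0, -0.0509]},
  {"jaw":1, "trans":[-0.4, -0.28, 0], "turn_vec":[0, 0, -0.0598]},
  {"jaw":1, "trans":[-0.48, -0.34, 0], "turn_vec":[0, 0, -0.0598]},
  {"jaw":1, "trans":[-0.58, -0.4, 0], "turn_vec":[0, 0, -0.0598]},
  {"jaw":1, "trans":[-0.66, -0.46, 0], "turn_vec":[0, 0, -0.0598]},
  {"jaw":1, "trans":[-0.76, -0.52, 0], "turn_vec":[0, 0, -0.0598]},
  {"jaw":1, "trans":[-0.822, -0.568, 0], "turn_vec":[0, 0, -0.0598]},
])

```text
clock: 1.1
tool_pos: [0.5128, 0.1378, 0.2386]
eef_rot: [0.201, 0.98, 0.0, -0.0]
contact_force: [1.0, 1.2, 0.6]
opening: 1.002
finger_force: 0.0
```

Call:
tcp_steps([
  {"jaw":1},
  {"jaw":1},
])

```text
clock: 1.3
tool_pos: [0.5122, 0.1381, 0.2383]
eef_rot: [0.203, 0.979, -0.0, -0.0]
contact_force: [-0.6, 0.4, 1.2]
opening: 0.997
finger_force: 0.0
```

```bash
python3 - <<'E'
from plant import r, camrig, finish_job
from h import *
im=camrig.snapshot("wrist");cv2.imwrite("pics/w1.png",im[:,:,::-1]);p=camrig.camera_params("wrist");print(p)
s=r.get_state();print(s['tool_pos'],s['eef_rot'],s['contact_force'],s['qd'].max() if hasattr(s['qd'],'max') else 0)
E
```

```text
{'fx': 336.93634846149814, 'fy': 336.93634846149814, 'cx': 325.0412299762408, 'cy': 200.98529101575534, 'k1': -0.014560442108590716, 'rvec': array([-2.42896328, -1.60148844, -0.21768743]), 'tvec': array([-0.33094868, -0.43585204,  0.2782441 ])}
[0.51150917 0.14004305 0.23845127] [ 2.01042285e-01  9.79582383e-01  2.80014771e-04 -5.24465109e-04] [ 0.2337323   0.78067501 -0.45629254] 0.00306926953331763
```

View pics/w1.png

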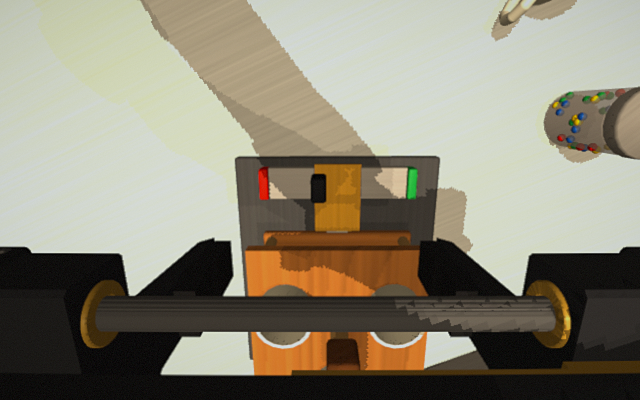

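The wrist view shows the red block at (264,184), the green at (412,184), the black grip at (318,188) and the top board edge at row 248. From these I refine the grip and dock positions.

```bash
python3 - <<'E'
from plant import r, camrig, finish_job
from h import *
im=cv2.imread('pics/w1.png');p=camrig.camera_params('wrist')
hsv=cv2.cvtColor(im,cv2.COLOR_BGR2HSV).astype(int);H,S,V=hsv[...,0],hsv[...,1],hsv[...,2]
roi=np.zeros(H.shape,bool);roi[160:212,250:430]=1
pt={}
for n,m in(('green',(H>40)&(H<90)&(S>110)),('red',((H<6)|(H>172))&(S>130)&(V>60)),('black',(V<45)),):
    ys,xs=np.where(m&roi)
    if n=='black': k=(xs>295)&(xs<345)&(ys<208);xs,ys=xs[k],ys[k]
    print(n,len(xs),xs.min(),xs.max(),ys.min(),ys.max(),xs.mean(),ys.mean());pt[n]=(xs.mean(),ys.mean(),xs.min(),xs.max(),ys.min(),ys.max())
g=cast(p,[pt['green'][:2]],.032)[0];rd=cast(p,[pt['red'][:2]],.030)[0]
y=(g-rd)[:2];print(np.linalg.norm(y));yaw=np.arctan2(-y[0],y[1]);x=np.array([np.cos(yaw),np.sin(yaw)]);y=np.array([-x[1],x[0]])
O=(g+rd)[:2]/2+.138*x;print('yaw',yaw,'O',O)
b=pt['black'];gr=cast(p,[[(b[2]+b[3])/2,(b[4]+b[5])/2]],.061)[0][:2];print('grip',gr,(gr-O)@x,(gr-O)@y)
s=[r.get_state()['tool_pos'] for _ in range(5)];print(np.array(s).round(4))
s=r.get_state();print(to_tool(s,[*gr,.07],yaw))
E
```

```text
green 315 317 417 167 199 411.25396825396825 183.0063492063492
red 327 258 268 166 199 263.15902140672785 182.96636085626912
black 421 310 325 174 203 317.938242280285 188.0522565320665
0.15882753209132563
yaw -0.4025039157738589 O [0.65175456 0.09506578]
grip [0.51585458 0.13085048] -0.1390569712205136 -0.020310308238942344
[[0.5115 0.14   0.2385]
 [0.5115 0.14   0.2385]
 [0.5115 0.14   0.2385]
 [0.5115 0.14   0.2385]
 [0.5115 0.14   0.2385]]
(array([-0.0078, -0.0068,  0.1684]), array([ 0.0003, -0.0011, -0.0023]))
```

Scaled: 0.198 m / 0.5 = 0.396, 0.19 m / 0.5 = 0.38.

Call:
tcp_steps([
  {"jaw":1, "trans":[-0.016, -0.013, 0.04]},
  {"jaw":1, "trans":[-0.016, -0.013, 0.12]},
  {"jaw":1, "trans":[-0.016, -0.013, 0.2]},
  {"jaw":1, "trans":[-0.016, -0.013, 0.28]},
  {"jaw":1, "trans":[-0.016, -0.013, 0.34]},
  {"jaw":1, "trans":[-0.016, -0.013, 0.38]},
  {"jaw":1, "trans":[-0.016, -0.013, 0.396]},
  {"jaw":1, "trans":[-0.016, -0.013, 0.396]},
  {"jaw":1, "trans":[-0.016, -0.013, 0.396]},
], force=15)

```text
clock: 2.25
tool_pos: [0.517, 0.1316, 0.0415]
eef_rot: [0.2, 0.98, 0.001, 0.0]
contact_force: [0.1, -0.2, 0.6]
opening: 0.997
finger_force: 0.0
```

Call:
tcp_steps([
  {"jaw":0.6},
  {"jaw":0.3},
  {"jaw":0},
  {"jaw":0},
  {"jaw":0},
  {"jaw":0},
], force=12)

```text
clock: 2.85
tool_pos: [0.5168, 0.1304, 0.0408]
eef_rot: [0.201, 0.98, 0.0, 0.0]
contact_force: [-0.1, 0.9, -1.0]
opening: 0.48
finger_force: 0.0
```

Call:
tcp_steps([
  {"jaw":0},
  {"jaw":0},
  {"jaw":0},
  {"jaw":0},
  {"jaw":0},
  {"jaw":0},
  {"jaw":0},
])

```text
clock: 3.55
tool_pos: [0.5165, 0.13, 0.0407]
eef_rot: [0.201, 0.98, -0.0, -0.0]
contact_force: [-0.7, -2.4, 0.3]
opening: 0.181
finger_force: 12.0
```

The grip is held at 16 mm width. Sliding it toward green now.

Scaled: 0.046 m / 0.5 = 0.092, 0.042 m / 0.5 = 0.084.

Call:
tcp_steps([
  {"jaw":0, "trans":[0, 0.01, 0]},
  {"jaw":0, "trans":[0, 0.024, 0]},
  {"jaw":0, "trans":[0, 0.04, 0]},
  {"jaw":0, "trans":[0, 0.056, 0]},
  {"jaw":0, "trans":[0, 0.072, 0]},
  {"jaw":0, "trans":[0, 0.084, 0]},
  {"jaw":0, "trans":[0, 0.092, 0]},
  {"jaw":0, "trans":[0, 0.092, 0]},
], force=20)

```text
clock: 4.35
tool_pos: [0.5355, 0.1742, 0.0407]
eef_rot: [0.201, 0.98, 0.001, 0.0]
contact_force: [0.7, -0.3, -2.8]
opening: 0.176
finger_force: 20.0
```

Call:
tcp_steps([
  {"jaw":0, "trans":[0, 0.004, 0]},
  {"jaw":0, "trans":[0, 0.006, 0]},
  {"jaw":0, "trans":[0, 0.006, 0]},
])

```text
clock: 4.65
tool_pos: [0.5359, 0.1751, 0.0407]
eef_rot: [0.201, 0.98, -0.0, -0.0]
contact_force: [0.7, -2.4, -0.5]
opening: 0.178
finger_force: 20.0
```

Call:
tcp_steps([
  {"jaw":0, "trans":[0, 0.002, 0]},
  {"jaw":0, "trans":[0, 0.004, 0]},
  {"jaw":0, "trans":[0, 0.004, 0]},
])

```text
clock: 4.95
tool_pos: [0.5359, 0.1751, 0.0406]
eef_rot: [0.202, 0.979, -0.002, -0.001]
contact_force: [-1.4, -6.7, 1.9]
opening: 0.181
finger_force: 20.0
```

Scaled: 0.003 m / 0.5 = 0.006, 0.002 m / 0.5 = 0.004.

Call:
tcp_steps([
  {"jaw":0, "trans":[0, 0.004, 0]},
  {"jaw":0, "trans":[0, 0.006, 0]},
  {"jaw":0, "trans":[0, 0.006, 0]},
], force=30)

```text
clock: 5.25
tool_pos: [0.5359, 0.1752, 0.0406]
eef_rot: [0.202, 0.979, -0.004, -0.002]
contact_force: [-4.3, -10.0, 5.4]
opening: 0.176
finger_force: 30.0
```

Call:
tcp_steps([
  {"jaw":0, "trans":[0, 0.004, 0]},
  {"jaw":0, "trans":[0, 0.006, 0]},
  {"jaw":0, "trans":[0, 0.006, 0]},
  {"jaw":0, "trans":[0, 0.006, 0]},
])

```text
clock: 5.65
tool_pos: [0.5359, 0.1752, 0.0406]
eef_rot: [0.203, 0.979, -0.006, -0.003]
contact_force: [-5.9, -14.0, 8.1]
opening: 0.181
finger_force: 30.1
```

The slide is at its stop: it won't move further and the force has risen to 15 N. I'll ease off partway, open, and rise.

Scaled: -0.004 m / 0.5 = -0.008, -0.002 m / 0.5 = -0.004.

Call:
tcp_steps([
  {"jaw":0, "trans":[0, -0.004, 0]},
  {"jaw":0, "trans":[0, -0.008, 0]},
  {"jaw":0.5, "trans":[0, -0.008, 0]},
  {"jaw":0.5, "trans":[0, -0.008, 0]},
  {"jaw":0.5, "trans":[0, -0.008, 0]},
  {"jaw":0.5, "trans":[0, -0.008, 0]},
  {"jaw":0.5, "trans":[0, -0.008, 0]},
  {"jaw":0.5, "trans":[0, -0.008, 0]},
])

```text
clock: 6.45
tool_pos: [0.5378, 0.1796, 0.0407]
eef_rot: [0.201, 0.98, 0.0, 0.0]
contact_force: [0.8, -0.2, 0.3]
opening: 0.496
finger_force: 0.0
```

Call:
tcp_steps([
  {"jaw":0.5, "trans":[0, -0.006, 0]},
  {"jaw":0.5, "trans":[0, -0.006, -0.02]},
  {"jaw":0.6, "trans":[0, -0.006, -0.1]},
  {"jaw":0.8, "trans":[0, -0.006, -0.2]},
  {"jaw":1, "trans":[0, -0.006, -0.3]},
  {"jaw":1, "trans":[0, -0.006, -0.38]},
  {"jaw":1, "trans":[0, -0.006, -0.4]},
  {"jaw":1, "trans":[0, -0.006, -0.4]},
  {"jaw":1, "trans":[0, -0.006, -0.4]},
])

```text
clock: 7.35
tool_pos: [0.5356, 0.1758, 0.2397]
eef_rot: [0.201, 0.98, -0.001, -0.001]
contact_force: [-0.2, 0.4, 0.2]
opening: 0.999
finger_force: 0.0
```

```bash
python3 - <<'E'
from plant import r, camrig, finish_job
from h import *
im=camrig.snapshot("wrist");cv2.imwrite("pics/w2.png",im[:,:,::-1]);p=camrig.camera_params('wrist')
s=r.get_state();print(s['tool_pos'],s['eef_rot'],s['contact_force'])
yaw=-.404;x=np.array([np.cos(yaw),np.sin(yaw)]);y=np.array([-x[1],x[0]]);O=np.array([.6513,.0934])
print(proj(p,[[*(O-.138*x+.03*y),.061],[*(O-.138*x+.08*y),.032],[*(O-.138*x-.08*y),.032],[*(O-.032*x),.176]]).round(1))
print(to_tool(s,[*O,.14],yaw))
E
```

```text
[0.53529269 0.17573479 0.23906109] [ 0.20100062  0.9795895  -0.00104384 -0.00143658] [ 0.02608467  0.88333132 -1.04384014]
[[324.7 182. ]
 [371.8 176.3]
 [221.8 176.4]
 [283.8 355.3]]
(array([-0.1393, -0.0297,  0.0988]), array([-0.0026, -0.0024, -0.0008]))
```

View pics/w2.png

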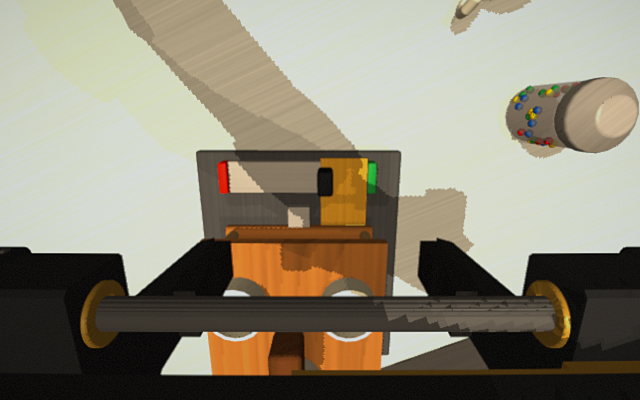

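The wrist view shows the grip at (325,182), exactly where I predicted it for the stop position. The slide is at the green block and the stand's tab at (298,216) is free. Moving to the bar next.

Scaled: -0.139 m / 0.5 = -0.278, -0.03 m / 0.5 = -0.06.

Call:
tcp_steps([
  {"jaw":1, "trans":[-0.04, -0.01, 0]},
  {"jaw":1, "trans":[-0.11, -0.024, 0]},
  {"jaw":1, "trans":[-0.18, -0.04, 0]},
  {"jaw":1, "trans":[-0.24, -0.052, 0]},
  {"jaw":1, "trans":[-0.278, -0.06, 0]},
  {"jaw":1, "trans":[-0.278, -0.06, 0]},
  {"jaw":1, "trans":[-0.278, -0.06, 0]},
])

```text
clock: 8.1
tool_pos: [0.651, 0.0945, 0.2387]
eef_rot: [0.201, 0.98, -0.0, -0.002]
contact_force: [-0.1, -0.3, -0.1]
opening: 1.004
finger_force: 0.0
```

```bash
python3 - <<'E'
from plant import r, camrig, finish_job
from h import *
im=camrig.snapshot("top");cv2.imwrite("pics/top2.png",im[:,:,::-1])
s=r.get_state();print(s['tool_pos'],to_tool(s,[.651,.093,.14],-.404))
E
```

```text
[0.65072807 0.0953516  0.2392272 ] (array([-0.0015, -0.002 ,  0.0992]), array([-0.0009, -0.0035,  0.0008]))
```

Scaled: 0.099 m / 0.5 = 0.198, 0.098 m / 0.5 = 0.196.

Call:
tcp_steps([
  {"jaw":1, "trans":[-0.002, -0.003, 0.04]},
  {"jaw":1, "trans":[-0.002, -0.003, 0.09]},
  {"jaw":1, "trans":[-0.002, -0.003, 0.14]},
  {"jaw":1, "trans":[-0.002, -0.003, 0.176]},
  {"jaw":1, "trans":[-0.002, -0.003, 0.196]},
  {"jaw":1, "trans":[-0.002, -0.003, 0.198]},
  {"jaw":0.6, "trans":[-0.002, -0.003, 0.198]},
  {"jaw":0.6, "trans":[-0.002, -0.003, 0.198]},
  {"jaw":0.6, "trans":[-0.002, -0.003, 0.198]},
  {"jaw":0.45, "trans":[-0.002, -0.003, 0.198]},
], force=10)

```text
clock: 9.15
tool_pos: [0.6532, 0.0924, 0.1425]
eef_rot: [0.201, 0.98, 0.0, 0.001]
contact_force: [-0.9, -0.5, -0.0]
opening: 0.66
finger_force: 0.0
```

Call:
tcp_steps([
  {"jaw":0.2},
  {"jaw":0.2},
  {"jaw":0.2},
  {"jaw":0.2},
  {"jaw":0.2},
], force=10)

```text
clock: 9.65
tool_pos: [0.6527, 0.0922, 0.1417]
eef_rot: [0.201, 0.98, -0.0, -0.0]
contact_force: [0.4, -0.3, 1.0]
opening: 0.291
finger_force: 10.0
```

The bar is held at 25.6 mm with almost no side force. I'll tighten to 50 N and lift slowly.

Scaled: -0.018 m / 0.5 = -0.036, -0.003 m / 0.5 = -0.006.

Call:
tcp_steps([
  {"jaw":0},
  {"jaw":0},
  {"jaw":0},
  {"jaw":0, "trans":[0, 0, -0.002]},
  {"jaw":0, "trans":[0, 0, -0.006]},
  {"jaw":0, "trans":[0, 0, -0.012]},
  {"jaw":0, "trans":[0, 0, -0.02]},
  {"jaw":0, "trans":[0, 0, -0.028]},
  {"jaw":0, "trans":[0, 0, -0.034]},
  {"jaw":0, "trans":[0, 0, -0.036]},
], force=50)

```text
clock: 10.65
tool_pos: [0.6531, 0.0924, 0.1603]
eef_rot: [0.201, 0.98, 0.0, 0.0]
contact_force: [0.1, -0.2, -6.1]
opening: 0.289
finger_force: 50.0
```

Weight is 6.1 N, so the whole stand is carried freely. Continuing the lift.

Scaled: -0.06 m / 0.5 = -0.12, -0.059 m / 0.5 = -0.118.

Call:
tcp_steps([
  {"jaw":0, "trans":[0, 0, -0.006]},
  {"jaw":0, "trans":[0, 0, -0.018]},
  {"jaw":0, "trans":[0, 0, -0.036]},
  {"jaw":0, "trans":[0, 0, -0.056]},
  {"jaw":0, "trans":[0, 0, -0.076]},
  {"jaw":0, "trans":[0, 0, -0.094]},
  {"jaw":0, "trans":[0, 0, -0.106]},
  {"jaw":0, "trans":[0, 0, -0.114]},
  {"jaw":0, "trans":[0, 0, -0.118]},
  {"jaw":0, "trans":[0, 0, -0.12]},
])

```text
clock: 11.65
tool_pos: [0.6526, 0.0923, 0.2196]
eef_rot: [0.201, 0.98, -0.0, -0.0]
contact_force: [-0.2, 0.1, -6.5]
opening: 0.295
finger_force: 50.0
```

Call:
tcp_steps([
  {"jaw":0, "trans":[0, 0, -0.006]},
  {"jaw":0, "trans":[0, 0, -0.018]},
  {"jaw":0, "trans":[0, 0, -0.036]},
  {"jaw":0, "trans":[0, 0, -0.056]},
  {"jaw":0, "trans":[0, 0, -0.072]},
  {"jaw":0, "trans":[0, 0, -0.084]},
  {"jaw":0, "trans":[0, 0, -0.092]},
  {"jaw":0, "trans":[0, 0, -0.098]},
  {"jaw":0, "trans":[0, 0, -0.1]},
  {"jaw":0, "trans":[0, 0, -0.1]},
])

```text
clock: 12.65
tool_pos: [0.6527, 0.0923, 0.2696]
eef_rot: [0.201, 0.98, -0.0, -0.0]
contact_force: [-0.9, 1.0, -6.5]
opening: 0.289
finger_force: 50.0
```

Call:
tcp_steps([
  {"jaw":0},
  {"jaw":0},
  {"jaw":0},
])

```text
clock: 12.95
tool_pos: [0.6527, 0.0923, 0.2695]
eef_rot: [0.201, 0.98, -0.0, -0.0]
contact_force: [0.4, 0.1, -5.9]
opening: 0.29
finger_force: 50.0
```

```bash
python3 - <<'E'
from plant import r, camrig, finish_job
from h import *
a=camrig.snapshot("scene")[170:290,300:440];b=camrig.snapshot("top")[80:220,220:350]
cv2.imwrite("pics/f.png",np.hstack([cv2.resize(a[:,:,::-1],(420,360),interpolation=2),cv2.convertScaleAbs(cv2.resize(b[:,:,::-1],(334,360),interpolation=2),alpha=1.5)]))
s=r.get_state();print(s['moment'],s['contact_force'],s['tool_pos'],s['eef_rot'])
E
```

```text
[-0.00517971  0.0144599  -0.01051645] [-0.74310155 -0.32600574 -6.98265195] [0.65270084 0.09232706 0.26960311] [ 2.00994954e-01  9.79592271e-01  1.10657519e-05 -1.09209358e-04]
```

View pics/f.png

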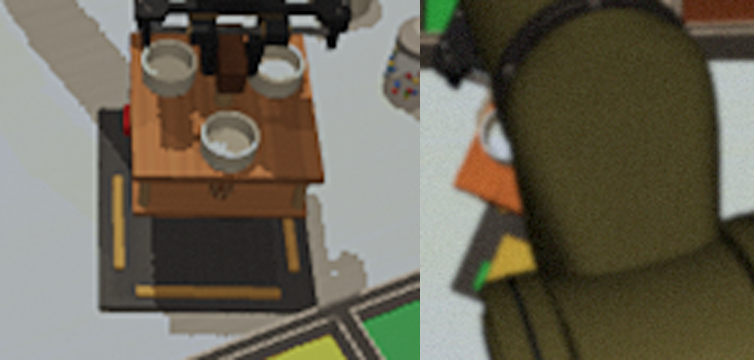

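The scene view shows the stand held well above the dock with all three cups seated. The board's front corners are at about (344,229) and (407.7,230). A quick level check against projection:

```bash
python3 - <<'E'
from plant import r, camrig, finish_job
from h import *
p=camrig.camera_params('scene');yaw=-.404;x=np.array([np.cos(yaw),np.sin(yaw)]);y=np.array([-x[1],x[0]]);O=np.array([.652,.0927])
for t in(0,.03):  # tilt about stand y through bar centre: far edge drop ~ t*90 mm
    dz=-.063-t*.09
    print(t,proj(p,[[*(O+(.09-t*.063)*x-.088*y),.2885+dz],[*(O+(.09-t*.063)*x+.088*y),.2885+dz]]).round(1))
E
```

```text
0 [[344.1 226.3]
 [407.8 227.1]]
0.03 [[344.  226.3]
 [407.6 227.1]]
```

```bash
python3 - <<'E'
from plant import r, camrig, finish_job
from h import *
p=camrig.camera_params('scene');yaw=-.404;x=np.array([np.cos(yaw),np.sin(yaw)]);y=np.array([-x[1],x[0]]);O=np.array([.652,.0927])
f=lambda X,Y,Z,t:[*(O+(X*np.cos(t)+(Z-.147)*np.sin(t))*x+Y*y),.2865-X*np.sin(t)+(Z-.147)*np.cos(t)]
for t in(-.08,-.04,0,.04,.08):
    print(t,proj(p,[f(.08,.085,0,t),f(.08,-.085,0,t),f(.06,0,.11,t),f(-.03,.052,.11,t),f(-.03,-.052,.11,t)]).round(1).tolist())
E
```

```text
-0.08 [[402.3, 243.6], [343.8, 242.9], [376.3, 212.4], [391.6, 190.0], [355.8, 189.6]]
-0.04 [[401.9, 242.7], [343.7, 242.0], [376.2, 212.6], [391.6, 189.3], [355.8, 188.9]]
0 [[401.5, 241.7], [343.6, 241.0], [376.0, 212.7], [391.6, 188.7], [355.8, 188.3]]
0.04 [[401.1, 240.6], [343.5, 239.9], [375.9, 212.8], [391.6, 188.0], [355.8, 187.6]]
0.08 [[400.7, 239.5], [343.4, 238.7], [375.8, 212.9], [391.6, 187.4], [355.8, 186.9]]
```

The base edge and cup rims match the level prediction to about a pixel, apart from one rim I read by eye about 2 px off. Handing in.

```bash
python3 -c "
from plant import r, camrig, finish_job
print(finish_job())"
```

```text
the job is handed in; nothing more can be done
None
```

I handed in the job at about 13 s: the lock is at its green stop, and the stand is held still about 12.8 cm above the dock, level as far as the pictures show, with all three holders seated and the other items not touched.

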